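Draw out the sunken tray with the pull hook

TASK

Take the pull hook by its wooden grip, reach its rod under the front of the low riser, feel for the hidden eye on the tray, drop the hook's tip into it and draw the tray gently all the way out to its stop. Then unhook it and stand the hook on its foot on the worktop to the left of the riser, clear of it. Only the hook may touch the tray, nothing may be forced, and the jar, the tape roll and the wood offcut stay where they are.

Things in the scene. Friction and masses are not known exactly. Their poses are not given: they have to be found in the camera images.
- riser: Low plywood bench riser, fixed to the worktop, 140 deep (x) x 220 wide (y) x 80 high. Origin: centre of its underside; its x points from its open front (facing the robot) to its back, y to its left. Its top board roofs a niche, open in front (x = -70) between side walls at y = -98 and +98. With the tray fully in, the tray's flat steel face stands at x = 0, 70 behind the front edge.
- riser_mouth (a point): Middle of the underside of the batten below the front edge of the riser's top: riser x = -64 (batten 10 thick), y = 0, 56 above the worktop, the lowest part of the roof (behind it the board's underside is at 64). Axes as the riser's.
- tray_face (a point): Point on the tray's face, mid-width, 16 above the worktop, axes as the riser's; moves with the tray. On the face is a flat steel eye, hole up: a ring of 6 mm bar, hole 20, outside 32, its middle 25 in front of the face and 16 above the worktop. It is clamped tight in a slot 0 to 50 right or left of this point: hidden, not measured, new each time; feel for it, e.g. sweep the lowered tip sideways to a light touch.
- tray (a joint): How far the tray is drawn out, in m: 0 fully in, 0.115 at its stop; it slides along the riser's -x. It starts between 0 and 0.012, drags with about 4 N of friction plus 12 N per m/s, and stays where it is left. The stop is hard: meet it slowly (about 10 mm/s) and quit pulling once it is felt. A contact force above 25 N from the hook on tray or riser counts as forcing it.
- hook_grip (a point): Grasp point of the loose pull hook, 44 above its underside, midway in the upright wooden grip: 40 long (x) x 22 thick (y), 8 to 66 above the underside; take it from above across the 22. It stands on a wooden foot 60 x 44 x 8 centred under it. Axes: x along the rod to the tip, y left, z up. Weighs 160 g and stands by itself.
- hook_tip (a point): Centre of the rounded end (radius 4) of the hook's tip: 90 ahead of the grip's centre, 12 above the hook's underside. The rod, 8 in diameter, leaves the grip 28 above the underside and is turned straight down at the end. Raised 18 off the worktop the hook passes over the eye and under the batten; lowered to a few mm off the worktop the tip stands in the eye.
- jar: Glass jar of screws with a lid, 67 across x 95 high, standing loose on the riser's top at the back left; origin at the centre of its underside. Leave alone.
- tape: Roll of masking tape, 96 across x 24 high, lying loose on the riser's top at the right; origin at the centre of its underside. Leave alone.
- offcut: Loose brown wood offcut, 95 x 60 x 19, on the worktop to the left of the riser; origin at the centre of its underside. Leave alone.

How it is judged (in metres and radians):
On the way, in this order (a step that is already met when the one before it is completed fails the run):
1. the tray is being drawn by the hook, more than 40 mm out (value of joint tray above 0.04 m and contact force between hook and tray above 1 N), for 0.1 s.
2. the tray is out to its stop (over 109 of 115 mm) (value of joint tray above 0.109 m), for 0.2 s.
At the end, for the whole second after the job is handed in: The tray is out to its stop (within 8 mm). The hook stands upright on its foot on the worktop (within 5 mm of height, tilted less than 0.1 rad), its grip to the left of the riser (more than 140 mm left of the riser's middle line), at rest, released, touching neither tray nor riser (value of joint tray above 0.107 m and y of hook_grip in the frame of riser above 0.14 m and height (world z) of hook_grip between 0.038 and 0.049 m and angle between hook_grip's own z axis and vertical below 0.1 rad and contact force between hook and tray below 0.1 N and contact force between hook and riser below 0.1 N and linear speed of hook below 0.02 m/s and contact force between the fingers and hook below 0.1 N).
It fails at once if the riser, its tray or the eye is forced: more than 25 N from the hook (contact force between hook and riser above 25 N).
It fails at once if the robot itself touches the tray (contact force between any of the arm, the fingers and tray above 1 N).
It fails at once if the jar, the tape roll or the offcut is moved more than 20 mm (distance of any of jar, tape, offcut from where it was at the start of the episode above 0.02 m).
It also fails if it takes over 72 s, if anything falls off the work surface, if the arm or the gripper's body presses on something with over 40 N, if the wrist force passes 120 N, or if a joint passes its speed limit or range.

ROBOT

A 6-joint arm with a two-finger parallel gripper is mounted at the origin on a cart in front of the work surface, level with it; the furniture and walls round the work are solid. World frame = base frame: x ahead of the robot, y to its left, z up, the work surface at z = 0. Lengths are in mm, angles in rad, forces in N, time in s.
With the tool pointing down it reaches from about 350 to 775 mm from the base axis. Payload 7.3 kg.
Tool frame: the origin (TCP) lies midway between the tips of the shut fingers; the grasp point (between the pads) lies 19 mm behind it (bot.hold_point_z is the distance from the TCP to the grasp point, in mm); z points along the fingers, y is the direction in which the jaws open and shut (so a half turn about z gives the same grasp; the last joint's range is limited). The gripper opens to 92 mm and grips with 3 to 60 N. Pads are 19 mm wide; open, the fingers measure 130 mm over their backs; the gripper's body (75 mm by 190 mm) begins 47 mm behind the grasp point.
Start: joints at [1.083, 0.342, 1.524, -0, 1.275, -0.146], TCP at [175.958, 494.655, 226.741] pointing down, gripper open.
Joint ranges: [-2.53, 2.53], [-0.77, 2.02], [0.04, 2.7], [-1, 4.14], [0.28, 2.66], [-3.11, 3.11]. Speed limits (rad/s): [2.57, 2.57, 3.14, 3.14, 3.14, 3.14].

INTERFACE

Orientations are given as [roll, pitch, yaw] about the fixed x, y, z axes, in that order (R = Rz(yaw) Ry(pitch) Rx(roll)).
In Python, from plant import bot gives the robot as it stands.
- The arm moves only by the tool servo_tool, never from a script. Its argument "series" is a list of rows, each a list of 5 numbers: the opening, from 0 (shut) to 1 (fully open), then the shift along the tool's x, y, z each as a share of 50 mm, from -1 to 1, then the turn about the tool's z as a share of 90 degrees, from -1 to 1. In form: [[gripper, tx, ty, tz, spin], ...]. A call has 1 to 20 rows; each row shifts and turns the commanded pose from where the row before left it, along the tool's axes as they then stand; what a row does not reach is not made up. A row lasts 1/8 s, in which the tool goes at most 62.5 mm and 10.7 degrees, less where a joint would pass 70% of its speed; a pose out of reach is approached as far as the arm can. A call with a number of a shift or a turn outside -1 to 1 is refused whole. A call with a gripper value outside its range is refused whole. The fingers move at their own pace and stop on an object; the grip force is fixed at half the most. Time passes only in rows, so rows that do not move let the fingers close. It gives the time, the measured TCP pose, the force and the opening at its end, in the units of the state.
- bot.get_obs(): the state, without advancing time (a new reading comes with each control period).
- bot.capture(name): name is "scene" or "top" or "wrist"; returns the picture (420x560x3 uint8, red, green, blue); there is no depth.
- bot.camera_model(name): a dict with "mtx" (3x3 intrinsics, pixels), "distortion" ([k1, k2, p1, p2, k3] as OpenCV has them; the pictures are not rectified), "world_from_camera" (4x4, takes a point from camera to world coordinates). Camera axes: x right, y up, looking along -z (the intrinsics and any distortion apply to the point x, -y, -z); pixel columns grow to the right and rows downward; lengths in mm; the calibration is good to about 2 mm. A picture is of the moment at which its call begins: read the wrist's pose just before it. camera_model takes no time and is no camera call; for the wrist camera it gives the pose at the moment of the call.
- bot.close_job(): hands the job in, once; it reports no verdict.
Trained networks look in the newest picture that a camera, given by its name, has taken for a name from the list of things; names that differ only in an ending like _2 or _b are one class to them, and where a whole thing is asked for, a point or a joint stands for the part that bears it (a point fixed in the world has none). Each returns a list of dicts, best first, with "p" (0 to 1); they miss things now and then, are a little off and sometimes report something else, mostly with a low value. They report only what shows in the picture. A call takes as long as a camera call.
- bot.outline_of(camera, label): "mask" (420x560 bool, what is visible of it).
- bot.pinpoint(camera, label): "point" ([x, y, z] in mm, in the coordinates of the camera as it stood for that picture, good to about 4 mm: a listed point, or the origin of a listed thing).
The state is a dict: "time": time; "joint_positions": joint angles; "dq": joint speeds; "tau": joint torques, N m; "tool_pos": TCP position; "tcp_rot": TCP orientation; "contact_force": force on the tool from outside, world axes, zero at the start; "moment": the same for the moment, N m; "grip_width": finger opening in mm.
Only numpy, scipy, OpenCV 4.12 (cv2) and the standard library are available. Lean on these libraries where they do the work, as an engineer would, in place of code of your own. Each camera call takes 0.05 s, during which the arm holds its last target.

## Working session

There is one attempt and no reset: what is moved stays moved. The work goes in short steps, Python scripts to look and compute and a tool call to move; the robot and the scene stay as the last step left them, time stands still between calls to the robot, and variables do not carry over. Pictures are saved under pics/ and viewed, and the job is handed in when it is done.

Besides the shell and the picture viewer there is one more tool, called after "Request:" as name(argument=value, ...) on one line, values as JSON. servo_tool: Moves the arm, as the interface text tells. Shift numbers are shares of 50 mm and turn numbers shares of 90 degrees, none past 1 either way. Its arguments: {"type":"object","properties":{"series":{"type":"array"}},"required":["series"]}

```bash
ls; mkdir -p pics; cat > h.py <<'E'
import numpy as np, cv2
from plant import bot
def snap(cam,fn):
    im=bot.capture(cam); cv2.imwrite('pics/'+fn,cv2.cvtColor(im,cv2.COLOR_RGB2BGR)); return im
def w(cam,p):
    T=np.array(bot.camera_model(cam)['world_from_camera']); return T[:3,:3]@np.array(p)+T[:3,3]
def find(cam,l):
    r=bot.pinpoint(cam,l)
    for d in r[:2]: print(cam,l,round(d['p'],2),w(cam,d['point']).round(1))
E
python3 - <<'E'
from h import *
print(bot.get_obs())
for c in ['scene','top']:
    snap(c,c+'0.png')
    for l in ['riser','riser_mouth','tray_face','hook_grip','hook_tip','jar','tape','offcut']: find(c,l)
print(bot.get_obs()['time'])
E
```

```text
pics
{'time': 0.0, 'joint_positions': array([ 1.08302888e+00,  3.42736487e-01,  1.52503081e+00, -3.82030564e-06,
        1.27542153e+00, -1.46000289e-01]), 'dq': array([ 0.0017847 , -0.0011854 , -0.0010875 , -0.00153777, -0.00112425,
        0.00052344]), 'tau': array([-7.41390413e-04, -4.31240916e+01, -2.44212896e+01,  7.16469577e-02,
        5.60057920e-02, -1.28123788e-04]), 'tool_pos': array([175.73578441, 494.26682474, 226.03302194]), 'tcp_rot': array([-3.14001293e+00, -2.28600660e-04,  2.79982643e+00]), 'contact_force': array([-0.5134328 ,  0.55424722,  0.04746589]), 'moment': array([ 0.01981651, -0.0199399 , -0.02263063]), 'grip_width': 91.85192813558675}
scene riser 0.79 [689.6  46.    2.2]
scene riser 0.45 [697.3 -12.2  80.3]
scene riser_mouth 0.87 [624.2  42.4  59.7]
scene hook_grip 0.86 [483.3 275.4  41.3]
scene hook_tip 0.67 [572.1 293.3  14.2]
scene jar 0.91 [710.5 105.   80.2]
scene tape 0.95 [697.1 -10.7  84.7]
scene offcut 0.84 [635.4 387.9   2.8]
top riser 0.63 [685.   35.4   4.2]
top riser_mouth 0.7 [626.   40.2  53.5]
top riser_mouth 0.62 [572.6 294.7  11.1]
top hook_grip 0.89 [481.8 269.3  39. ]
top hook_tip 0.69 [573.  297.8   9.6]
top jar 0.57 [708.5 106.9  76.7]
top tape 0.69 [697.8 -16.4  76.6]
top offcut 0.9 [ 6.382e+02  3.867e+02 -2.000e-01]
0.9
```

View pics/scene0.png

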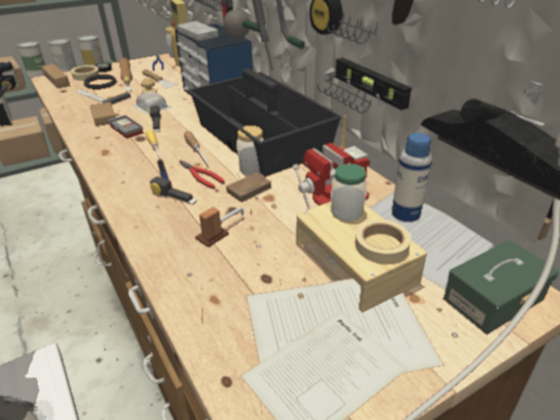

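View pics/top0.png

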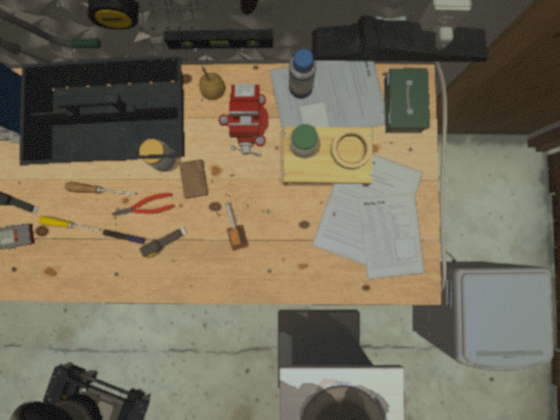

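The scene view shows the hook at about (212,225), the riser at (358,245) with the jar and tape on it, and the offcut at (249,187). The top view agrees: hook at (234,230), riser spanning columns 282–373 and rows 126–184. Next I'll refine the riser's pose from its corners.

```bash
python3 - <<'E'
from h import *
im=cv2.imread('pics/top0.png')
a=cv2.resize(im[110:200,265:390],None,fx=6,fy=6,interpolation=cv2.INTER_CUBIC)
cv2.imwrite('pics/topc.png',a)
im=cv2.imread('pics/scene0.png')
cv2.imwrite('pics/scc.png',cv2.resize(im[180:310,280:440],None,fx=4.5,fy=4.5,interpolation=cv2.INTER_CUBIC))
m=bot.outline_of('top','riser')
for d in m[:2]:
    k=d['mask'].astype(np.uint8); print(d['p'],k.sum(),cv2.minAreaRect(cv2.findNonZero(k)))
E
```

```text
0.97 3676 ((327.85150146484375, 155.7322998046875), (89.76495361328125, 59.615478515625), 0.7252243161201477)
```

View pics/topc.png

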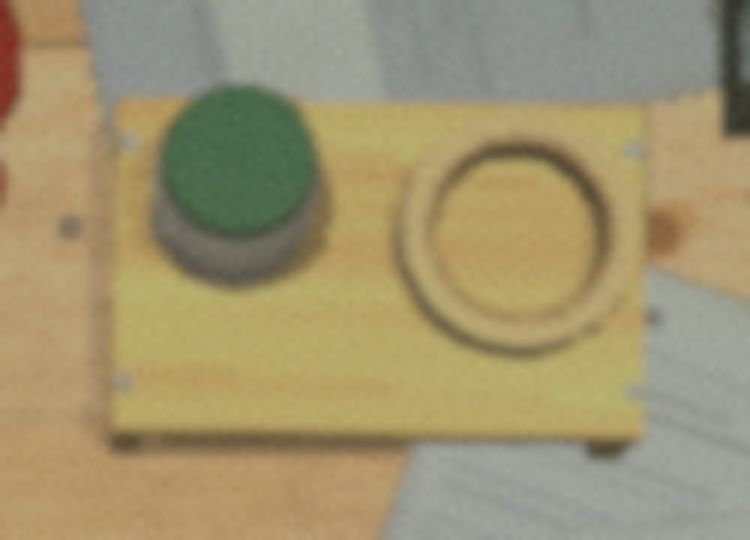

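View pics/scc.png

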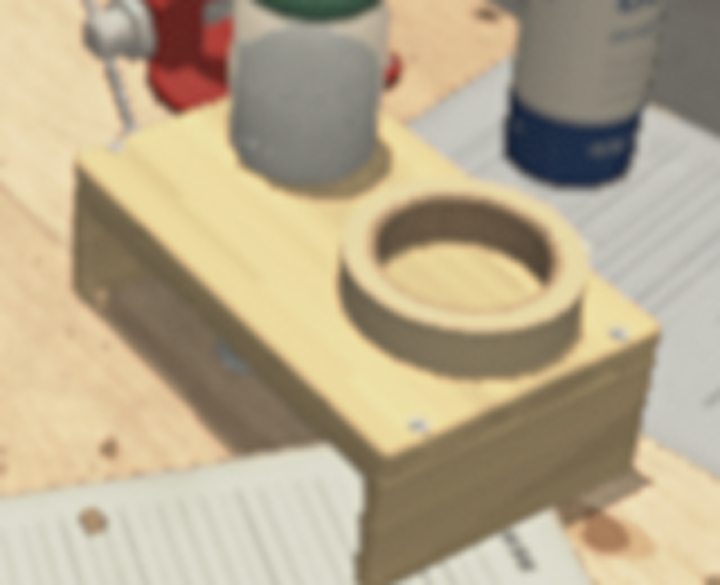

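```bash
cat >> h.py <<'E'
def ray(cam,uv,z):
    m=bot.camera_model(cam); p=cv2.undistortPoints(np.array([[uv]],float),np.array(m['mtx']),np.array(m['distortion']))[0,0]
    T=np.array(m['world_from_camera']); d=T[:3,:3]@np.array([p[0],-p[1],-1]); o=T[:3,3]
    return o+d*(z-o[2])/d[2]
E
python3 - <<'E'
from h import *
for n,(u,v) in dict(BL=(115,98),BR=(648,103),FR=(642,437),FL=(110,432)).items(): print(n,ray('top',(265+u/6-.4,110+v/6-.4),80).round(1))
for n,(u,v) in dict(FL=(80,165),FR=(378,463),BR=(658,330)).items(): print(n,ray('scene',(280+u/4.5-.4,180+v/4.5-.4),80).round(1))
for z in (13,16,19,0): print('eye?',ray('scene',(280+233/4.5-.4,180+358/4.5-.4),z).round(1))
# hook
im=cv2.imread('pics/top0.png'); cv2.imwrite('pics/hk.png',cv2.resize(im[195:260,210:260],None,fx=9,fy=9,interpolation=cv2.INTER_CUBIC))
im=cv2.imread('pics/scene0.png'); cv2.imwrite('pics/hk2.png',cv2.resize(im[190:260,180:260],None,fx=8,fy=8,interpolation=cv2.INTER_CUBIC))
print(np.array(bot.camera_model('scene')['world_from_camera']).round(2), np.array(bot.camera_model('wrist')['world_from_camera']).round(2), bot.camera_model('wrist')['mtx'])
E
```

```text
BL [758.1 148.8  80. ]
BR [756.2 -70.9  80. ]
FR [617.3 -65.9  80. ]
FL [619.1 150.6  80. ]
FL [617.7 145.2  80. ]
FR [609.7 -67.4  80. ]
BR [749.9 -68.6  80. ]
eye? [646.2  65.6  13. ]
eye? [644.  63.  16.]
eye? [641.9  60.4  19. ]
eye? [655.3  77.    0. ]
[[ 8.5000e-01  3.2000e-01 -4.2000e-01  2.0662e+02]
 [-5.2000e-01  4.9000e-01 -6.9000e-01 -4.7822e+02]
 [-2.0000e-02  8.1000e-01  5.9000e-01  6.3756e+02]
 [ 0.0000e+00  0.0000e+00  0.0000e+00  1.0000e+00]] [[ 3.3000e-01 -9.0000e-01 -2.7000e-01  1.0333e+02]
 [ 9.4000e-01  3.2000e-01  1.0000e-01  5.2115e+02]
 [ 0.0000e+00 -2.9000e-01  9.6000e-01  3.8481e+02]
 [ 0.0000e+00  0.0000e+00  0.0000e+00  1.0000e+00]] [[331.73885288   0.         278.08022236]
 [  0.         331.73885288 204.65036849]
 [  0.           0.           1.        ]]
```

View pics/hk.png

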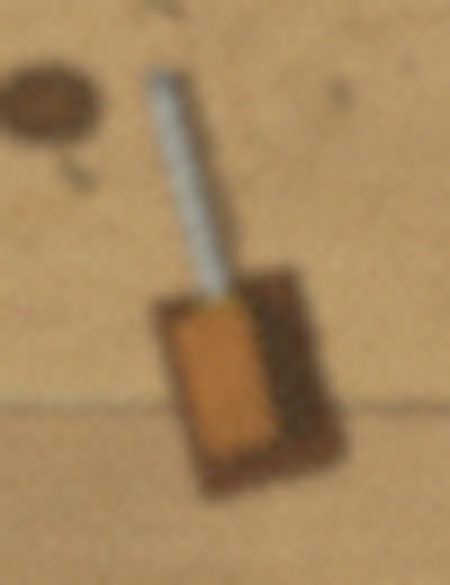

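View pics/hk2.png

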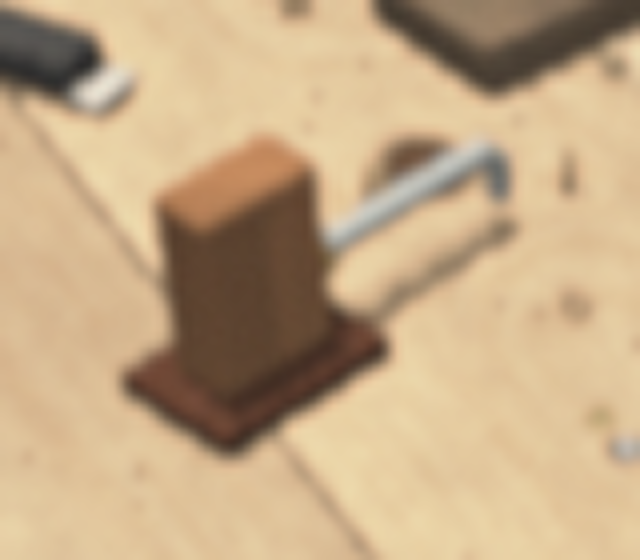

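```bash
python3 - <<'E'
from h import *
def t(u,v,z): return ray('top',(210+u/9-.4,195+v/9-.4),z)
F=[t(*p,8) for p in [(155,300),(298,270),(345,460),(205,497)]]
print(np.round(F,1),np.mean(F,0).round(1))
G=[t(*p,66) for p in [(170,312),(243,297),(277,443),(208,458)]]
print('grip top',np.mean(G,0).round(1))
a,b=t(215,290,28),t(163,75,28); print(a,b,np.arctan2(b[1]-a[1],b[0]-a[0]))
f=(F[0]+F[1]-F[2]-F[3]); print(np.arctan2(f[1],f[0]))
def s(u,v,z): return ray('scene',(180+u/8-.4,190+v/8-.4),z)
G=[s(*p,66) for p in [(160,200),(265,138),(313,165),(213,232)]]
print(np.round(G,1),np.mean(G,0).round(1))
print(s(500,190,12))
E
```

```text
[[507.8 296.6   8. ]
 [516.6 255.3   8. ]
 [462.1 241.3   8. ]
 [451.3 281.5   8. ]] [484.5 268.7   8. ]
grip top [485.  269.4  66. ]
[510.11516849 276.82221411  28.        ] [571.22030409 292.3346513   28.        ] 0.24861271137514074
0.25591260184157494
[[462.4 273.9  66. ]
 [496.7 284.3  66. ]
 [502.1 266.6  66. ]
 [468.2 254.   66. ]] [482.3 269.7  66. ]
[569.16495047 297.5609065   12.        ]
```

Request:
servo_tool(series=[[1,0,0,0,-0.094],[1,0,0,0,-0.094],[1,0,0,0,-0.094],[1,0,0,0,-0.094],[1,-0.54,-0.653,0,0],[1,-0.54,-0.653,0,0],[1,-0.54,-0.653,0,0],[1,-0.54,-0.653,0,0],[1,-0.54,-0.653,0,0],[1,-0.54,-0.653,0,0],[1,-0.54,-0.653,0,0],[1,-0.54,-0.653,0,0],[1,-0.54,-0.653,0,0],[1,0,0,0,0],[1,0,0,0,0]])

```text
time: 2.82
tool_pos: [483.4, 269.8, 226.5]
tcp_rot: [3.141, -0.001, -2.893]
contact_force: [0.3, 0.7, 0.3]
grip_width: 91.5
```

```bash
cat >> h.py <<'E'
def d(x=None,y=None,z=None,yaw=None):
    o=bot.get_obs(); p=o['tool_pos']; r=o['tcp_rot'][2]
    t=np.array([p[i] if v is None else v for i,v in enumerate((x,y,z))]); e=t-p
    tx=np.array([np.cos(r),np.sin(r)]); ty=np.array([np.sin(r),-np.cos(r)])
    s=0 if yaw is None else -((yaw-r+np.pi)%(2*np.pi)-np.pi)/(np.pi/2)
    print('t',round(o['time'],2),'pos',p.round(1),'rot',o['tcp_rot'].round(4),'F',o['contact_force'].round(1),'g',round(o['grip_width'],1))
    print('shares x,y,z,spin',round(e[:2]@tx/50,3),round(e[:2]@ty/50,3),round(-e[2]/50,3),round(s,4))
E
python3 - <<'E'
from h import *
d(484,269.5,25,3.39)
snap('wrist','w0.png')
for l in ['hook_grip','hook_tip','riser_mouth','offcut']: find('wrist',l)
E
```

```text
t 2.83 pos [483.4 269.8 226.5] rot [ 3.1412e+00 -8.0000e-04 -2.8932e+00] F [0.3 0.7 0.3] g 91.5
shares x,y,z,spin -0.011 -0.01 4.031 -0.0
wrist hook_tip 0.96 [570.7 298.7  13.9]
wrist riser_mouth 0.73 [626.4  42.4  56.7]
wrist offcut 0.94 [636.3 389.6   3.8]
```

View pics/w0.png

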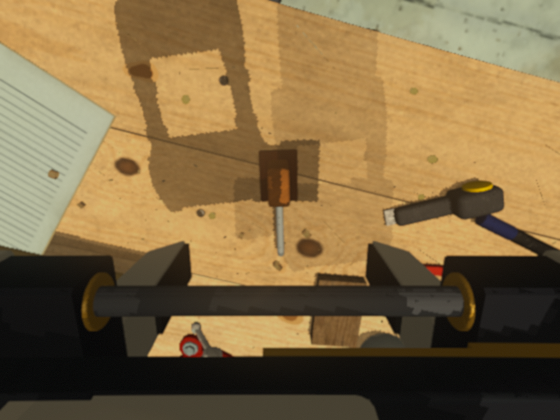

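The wrist view has the robot side at the top. It shows the hook's foot at columns 259–298, its grip at about (280,187) and the tip at (280,252), all close to aligned with the gripper.

```bash
python3 - <<'E'
from h import *
im=cv2.imread('pics/w0.png'); cv2.imwrite('pics/w0c.png',cv2.resize(im[140:265,240:340],None,fx=5,fy=5,interpolation=cv2.INTER_CUBIC))
E
```

```text
(no output)
```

View pics/w0c.png

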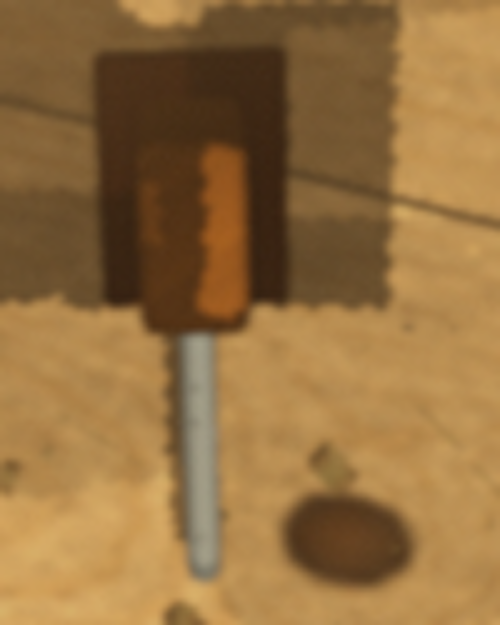

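```bash
python3 - <<'E'
from h import *
def t(u,v,z): return ray('wrist',(240+u/5-.4,140+v/5-.4),z)
a,b=t(197,340,28),t(203,560,28); print(a,b,np.arctan2(b[1]-a[1],b[0]-a[0]))
G=[t(*p,66) for p in [(138,145),(243,145),(247,320),(143,322)]]; print(np.round(G,1),np.mean(G,0))
F=[t(*p,8) for p in [(97,52),(285,48),(287,300),(106,303)]]; print(np.round(F,1),np.mean(F,0))
f=F[2]+F[3]-F[0]-F[1];print(np.arctan2(f[1],f[0]))
E
```

```text
[514.96653476 280.20042724  28.        ] [566.89559881 295.03166787  28.        ] 0.2781993357088241
[[468.1 256.2  66. ]
 [463.  275.9  66. ]
 [497.1 285.8  66. ]
 [502.7 265.7  66. ]] [482.69994558 270.92721266  66.        ]
[[460.6 242.9   8. ]
 [449.2 283.8   8. ]
 [506.1 299.9   8. ]
 [517.4 258.7   8. ]] [483.31357138 271.32989434   8.        ]
0.27313694962575846
```

Request:
servo_tool(series=[[1,0,0.026,0.5,-0.014],[1,0,0,0.5,0],[1,0,0,0.5,0],[1,0,0,0.5,0],[1,0,0,0.5,0],[1,0,0,0.5,0],[1,0,0,0.5,0],[1,0,0,0.3,0],[1,0,0,0.23,0],[1,0,0,0,0],[0,0,0,0,0],[0,0,0,0,0],[0,0,0,0,0],[0,0,0,0,0],[0,0,0,0,0]])

```text
time: 4.95
tool_pos: [483.6, 271.0, 25.3]
tcp_rot: [3.142, 0.0, -2.871]
contact_force: [0.5, 0.3, 0.2]
grip_width: 46.5
```

```bash
python3 - <<'E'
from h import *
d()
snap('wrist','w1.png')
for l in ['hook_tip','riser_mouth']: find('wrist',l)
E
```

```text
t 4.95 pos [483.6 271.   25.3] rot [ 3.1415e+00  2.0000e-04 -2.8708e+00] F [0.5 0.3 0.2] g 46.5
shares x,y,z,spin 0.0 0.0 -0.0 0
```

View pics/w1.png

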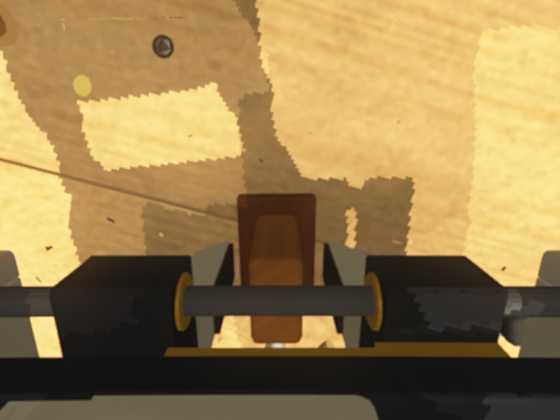

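The wrist view shows the grip centred between the fingers, which are still closing at 46.5 mm.

Request:
servo_tool(series=[[0,0,0,0,0],[0,0,0,0,0],[0,0,0,0,0],[0,0,0,0,0],[0,0,0,0,0],[0,0,0,0,0]])

```text
time: 5.85
tool_pos: [483.5, 270.9, 25.2]
tcp_rot: [3.142, -0.0, -2.871]
contact_force: [-0.7, -0.5, -1.5]
grip_width: 21.8
```

Request:
servo_tool(series=[[0,0,0,-0.18,0],[0,0,0,-0.18,0.091],[0,0,0,0,0.091],[0,0,-0.4,0,0],[0,0,-0.4,0,0],[0,0,-0.4,0,0],[0,0,-0.4,0,0],[0,0,-0.4,0,0],[0,0,-0.4,0,0],[0,0,-0.4,0,0],[0,0,-0.4,0,0],[0,0,-0.36,0,0],[0,0,0,0,0],[0,0,0,0,0]])

```text
time: 7.6
tool_pos: [480.9, 93.0, 43.3]
tcp_rot: [3.141, 0.0, 3.126]
contact_force: [0.6, 0.0, -1.1]
grip_width: 21.7
```

```bash
python3 - <<'E'
from h import *
d(565,93,43.2,3.127)
snap('scene','s1.png'); snap('top','t1.png')
for c in ['scene','top']:
  for l in ['hook_tip','hook_grip','riser_mouth']: find(c,l)
im=cv2.imread('pics/scene0.png'); im=cv2.imread('pics/s1.png')
cv2.imwrite('pics/s1c.png',cv2.resize(im[180:310,260:420],None,fx=4.5,fy=4.5,interpolation=cv2.INTER_CUBIC))
im=cv2.imread('pics/t1.png')
cv2.imwrite('pics/t1c.png',cv2.resize(im[130:250,260:390],None,fx=5,fy=5,interpolation=cv2.INTER_CUBIC))
E
```

```text
t 7.6 pos [480.9  93.   43.3] rot [3.1413e+00 2.0000e-04 3.1261e+00] F [ 0.6  0.  -1.1] g 21.7
shares x,y,z,spin -1.682 0.025 0.001 -0.0005
scene hook_grip 0.87 [480.8 100.2  64.6]
scene hook_grip 0.48 [688.8  43.3   2.2]
scene riser_mouth 0.66 [624.   41.6  57.8]
top hook_tip 0.59 [624.5  40.4  53.6]
top hook_tip 0.52 [574.3  90.3  29.7]
```

View pics/s1c.png

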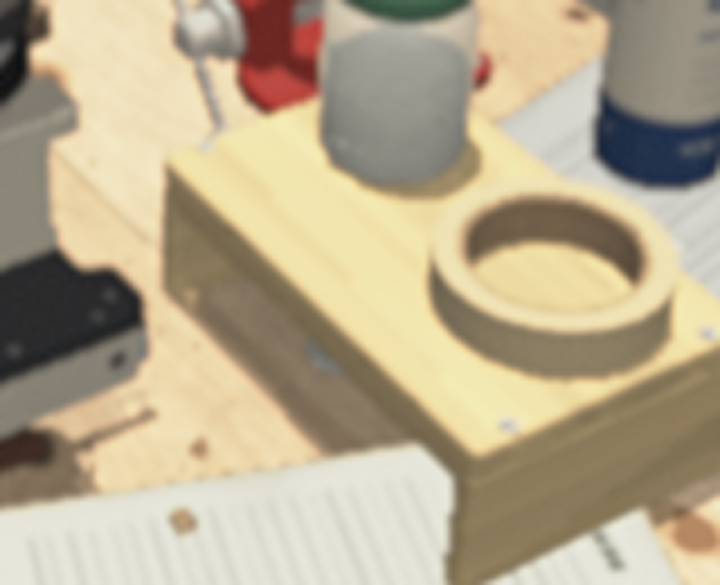

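View pics/t1c.png

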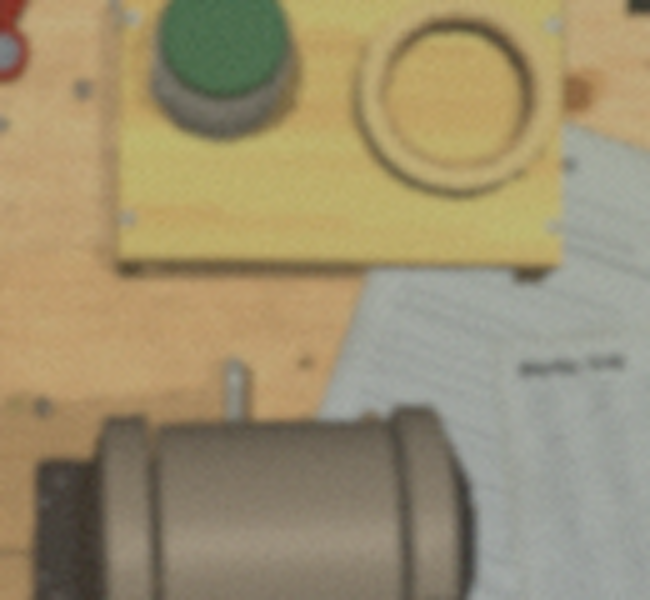

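Request:
servo_tool(series=[[0,-0.3,0,0,0],[0,-0.3,0,0,0],[0,-0.3,0,0,0],[0,-0.3,0,0,0],[0,-0.3,0,0,0],[0,-0.14,0,0,0],[0,0,0,0,0],[0,0,0,0.1,0],[0,0,0,0.1,0],[0,0,0,0.1,0],[0,0,0,0,0],[0,0,0,0,0]])

```text
time: 9.5
tool_pos: [562.9, 91.7, 28.2]
tcp_rot: [3.142, 0.0, 3.127]
contact_force: [0.3, -0.6, -1.8]
grip_width: 22.1
```

```bash
python3 - <<'E'
from h import *
print(ray('top',(260+233/5-.4,130+360/5-.4),46))
d(563,83)
E
```

```text
[573.20451686  92.36992254  46.        ]
t 9.5 pos [562.9  91.7  28.2] rot [3.1415 0.     3.1265] F [ 0.3 -0.6 -1.8] g 22.1
shares x,y,z,spin -0.005 -0.175 -0.0 0
```

Request:
servo_tool(series=[[0,0,-0.03,0,0],[0,0,-0.03,0,0],[0,0,-0.03,0,0]])

```text
time: 9.88
tool_pos: [562.8, 87.1, 28.3]
tcp_rot: [3.142, 0.0, 3.126]
contact_force: [0.3, 0.7, -1.5]
grip_width: 21.8
```

Request:
servo_tool(series=[[0,0,-0.02,0,0],[0,0,-0.02,0,0]])

```text
time: 10.12
tool_pos: [562.8, 85.2, 28.2]
tcp_rot: [3.142, 0.0, 3.127]
contact_force: [0.3, -0.8, -1.8]
grip_width: 21.8
```

Request:
servo_tool(series=[[0,0,-0.02,0,0],[0,0,-0.02,0,0]])

```text
time: 10.38
tool_pos: [562.7, 83.2, 28.2]
tcp_rot: [3.142, -0.0, 3.127]
contact_force: [0.0, -0.7, -1.6]
grip_width: 21.8
```

Request:
servo_tool(series=[[0,0,-0.02,0,0],[0,0,-0.02,0,0]])

```text
time: 10.62
tool_pos: [562.7, 81.3, 28.2]
tcp_rot: [3.141, 0.0, 3.127]
contact_force: [0.1, 1.3, -1.0]
grip_width: 22.3
```

Request:
servo_tool(series=[[0,0,-0.02,0,0],[0,0,-0.02,0,0]])

```text
time: 10.88
tool_pos: [562.6, 80.2, 28.2]
tcp_rot: [3.14, 0.0, 3.127]
contact_force: [-0.3, 6.5, -1.6]
grip_width: 21.7
```

Request:
servo_tool(series=[[0,0,-0.02,0,0],[0,0,-0.02,0,0]])

```text
time: 11.12
tool_pos: [562.4, 78.8, 28.2]
tcp_rot: [3.14, -0.0, 3.128]
contact_force: [-0.7, 8.9, -1.3]
grip_width: 21.7
```

Request:
servo_tool(series=[[0,0,0.08,0,0],[0,0,0.08,0,0],[0,0,0,-0.1,0],[0,0,0,-0.1,0],[0,0,0,-0.1,0],[0,0,0,0,0],[0,0,0,0,0]])

```text
time: 12.0
tool_pos: [562.7, 85.2, 43.2]
tcp_rot: [3.142, -0.0, 3.126]
contact_force: [0.6, -0.8, -1.4]
grip_width: 21.4
```

```bash
python3 - <<'E'
from h import *
d(564.2,61,43.2,3.127)
E
```

```text
t 12.0 pos [562.7  85.2  43.2] rot [ 3.1415 -0.      3.1265] F [ 0.6 -0.8 -1.4] g 21.4
shares x,y,z,spin -0.038 -0.483 0.0 -0.0003
```

Touch was felt at TCP y ≈ 81, so the eye's centre should be near 61. I'll move over it and lower, stopping part-way to check for contact.

Request:
servo_tool(series=[[0,-0.02,-0.16,0,0],[0,-0.018,-0.16,0,0],[0,0,-0.163,0,0],[0,0,0,0,0],[0,0,0,0.06,0],[0,0,0,0.06,0],[0,0,0,0.04,0],[0,0,0,0.02,0],[0,0,0,0,0]])

```text
time: 13.12
tool_pos: [564.2, 61.2, 34.1]
tcp_rot: [3.142, -0.0, 3.127]
contact_force: [-0.1, 0.4, -1.5]
grip_width: 22.0
```

Request:
servo_tool(series=[[0,0,0,0.04,0],[0,0,0,0.04,0],[0,0,0,0,0]])

```text
time: 13.5
tool_pos: [564.1, 61.1, 30.0]
tcp_rot: [3.142, -0.0, 3.126]
contact_force: [0.5, -0.0, -1.3]
grip_width: 21.8
```

Request:
servo_tool(series=[[0,0,0,0.04,0],[0,0,0,0,0],[0,0.04,0,0,0],[0,0.04,0,0,0],[0,0.02,0,0,0]])

```text
time: 14.12
tool_pos: [559.7, 61.1, 28.4]
tcp_rot: [3.141, 0.001, 3.126]
contact_force: [3.5, 1.0, -2.7]
grip_width: 21.7
```

Request:
servo_tool(series=[[0,0.02,0,0,0],[0,0.02,0,0,0]])

```text
time: 14.38
tool_pos: [558.2, 61.2, 28.6]
tcp_rot: [3.141, 0.002, 3.127]
contact_force: [3.6, 0.7, -2.7]
grip_width: 21.8
```

Request:
servo_tool(series=[[0,0.02,0,0,0],[0,0.02,0,0,0]])

```text
time: 14.62
tool_pos: [555.7, 61.3, 28.5]
tcp_rot: [3.142, 0.001, 3.127]
contact_force: [2.9, 0.6, -1.6]
grip_width: 21.8
```

Request:
servo_tool(series=[[0,0.03,0,0,0],[0,0.03,0,0,0]])

```text
time: 14.88
tool_pos: [552.4, 61.3, 28.4]
tcp_rot: [3.142, 0.001, 3.127]
contact_force: [4.2, 1.0, -0.6]
grip_width: 21.9
```

Request:
servo_tool(series=[[0,0.05,0,0,0],[0,0.05,0,0,0],[0,0.05,0,0,0],[0,0.05,0,0,0],[0,0.05,0,0,0],[0,0.05,0,0,0],[0,0.05,0,0,0],[0,0.05,0,0,0]])

```text
time: 15.88
tool_pos: [532.2, 61.6, 28.2]
tcp_rot: [3.142, 0.0, 3.127]
contact_force: [4.2, 1.5, 1.0]
grip_width: 22.2
```

```bash
python3 - <<'E'
from h import *
d(465,61)
im=snap('scene','s2.png')[:,:,::-1]
cv2.imwrite('pics/s2c.png',cv2.resize(im[180:310,260:420],None,fx=4.5,fy=4.5,interpolation=cv2.INTER_CUBIC))
E
```

```text
t 15.88 pos [532.2  61.6  28.2] rot [3.1415e+00 2.0000e-04 3.1265e+00] F [4.2 1.5 1. ] g 22.2
shares x,y,z,spin 1.343 -0.032 -0.0 0
```

View pics/s2c.png

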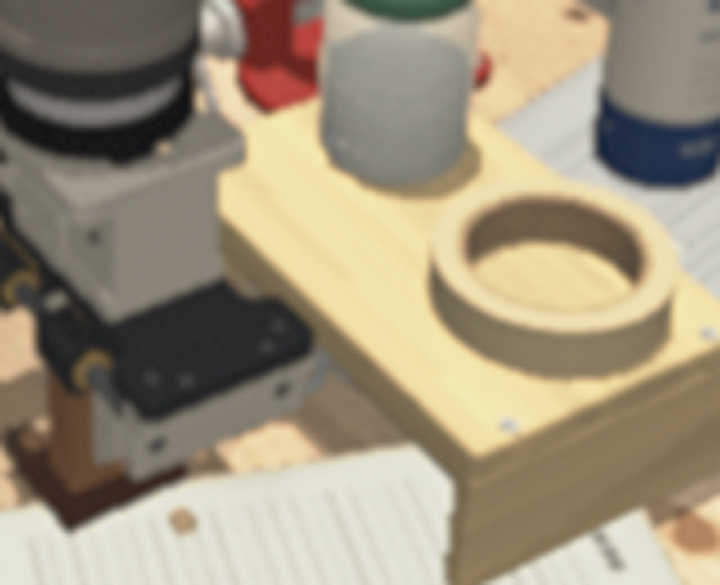

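```bash
python3 - <<'E'
from h import *
im=cv2.imread('pics/s2.png')
cv2.imwrite('pics/s2d.png',cv2.resize(im[240:310,250:350],None,fx=8,fy=8,interpolation=cv2.INTER_CUBIC))
print(bot.get_obs()['moment'])
im=snap('wrist','w2.png')
E
```

```text
[ 0.22733607 -0.7304172   0.09215563]
```

View pics/s2d.png

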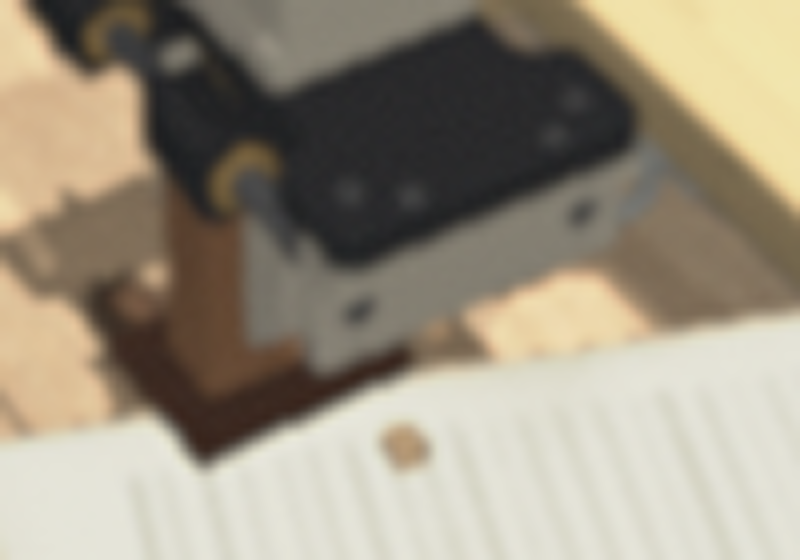

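View pics/w2.png

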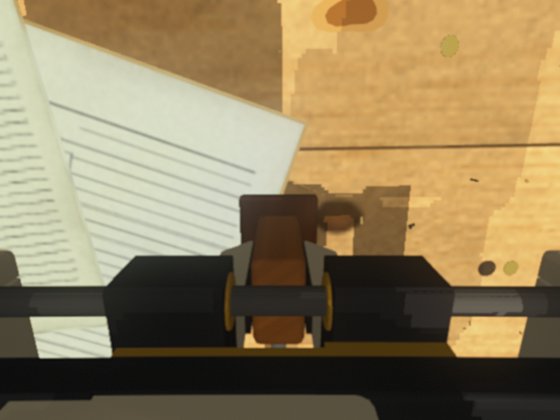

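The foot and grip edges sit where they were when upright (foot rear edge at row 195, grip front at row 342), so the hook isn't tilting. I'll continue the pull.

Request:
servo_tool(series=[[0,0.05,0,0,0],[0,0.05,0,0,0],[0,0.05,0,0,0],[0,0.05,0,0,0],[0,0.05,0,0,0],[0,0.05,0,0,0],[0,0.05,0,0,0],[0,0.05,0,0,0]])

```text
time: 16.98
tool_pos: [512.0, 61.9, 28.1]
tcp_rot: [3.142, -0.0, 3.127]
contact_force: [3.5, 1.6, -4.0]
grip_width: 22.0
```

Request:
servo_tool(series=[[0,0.05,0,0,0],[0,0.05,0,0,0],[0,0.05,0,0,0],[0,0.05,0,0,0],[0,0.05,0,0,0],[0,0.05,0,0,0],[0,0.05,0,0,0],[0,0.05,0,0,0]])

```text
time: 17.98
tool_pos: [492.1, 62.2, 28.2]
tcp_rot: [3.141, -0.0, 3.126]
contact_force: [3.9, 2.4, -4.0]
grip_width: 22.1
```

Request:
servo_tool(series=[[0,0.05,0,0,0],[0,0.05,0,0,0],[0,0.05,0,0,0],[0,0.05,0,0,0],[0,0.05,0,0,0],[0,0.05,0,0,0]])

```text
time: 18.73
tool_pos: [477.2, 62.4, 28.2]
tcp_rot: [3.142, 0.0, 3.127]
contact_force: [5.6, 1.5, -4.8]
grip_width: 21.9
```

Request:
servo_tool(series=[[0,0.05,0.01,0,0],[0,0.05,0.01,0,0],[0,0.05,0.01,0,0],[0,0.05,0,0,0],[0,0.03,0,0,0],[0,0.02,0,0,0]])

```text
time: 19.48
tool_pos: [464.9, 64.0, 28.4]
tcp_rot: [3.142, 0.0, 3.126]
contact_force: [3.4, -2.7, -0.5]
grip_width: 21.9
```

Request:
servo_tool(series=[[0,0.02,0,0,0],[0,0.02,0,0,0],[0,0.02,0,0,0]])

```text
time: 19.85
tool_pos: [461.8, 64.1, 28.3]
tcp_rot: [3.142, 0.0, 3.127]
contact_force: [3.8, -1.8, 0.1]
grip_width: 22.1
```

Request:
servo_tool(series=[[0,0.02,0,0,0],[0,0.02,0,0,0],[0,0.02,0,0,0]])

```text
time: 20.23
tool_pos: [458.8, 64.2, 28.2]
tcp_rot: [3.141, 0.0, 3.126]
contact_force: [5.0, -2.1, 1.1]
grip_width: 22.0
```

Request:
servo_tool(series=[[0,0.02,0,0,0],[0,0.02,0,0,0]])

```text
time: 20.48
tool_pos: [456.8, 64.2, 28.2]
tcp_rot: [3.142, 0.0, 3.127]
contact_force: [4.2, -2.5, 1.8]
grip_width: 21.9
```

Request:
servo_tool(series=[[0,0.02,0,0,0],[0,0.02,0,0,0]])

```text
time: 20.72
tool_pos: [454.8, 64.2, 28.2]
tcp_rot: [3.142, 0.0, 3.126]
contact_force: [4.0, -2.6, 0.2]
grip_width: 21.6
```

Request:
servo_tool(series=[[0,0.02,0,0,0],[0,0.02,0,0,0]])

```text
time: 20.98
tool_pos: [452.8, 64.3, 28.2]
tcp_rot: [3.142, 0.0, 3.127]
contact_force: [3.6, -2.2, -0.5]
grip_width: 21.9
```

Request:
servo_tool(series=[[0,0.02,0,0,0],[0,0.02,0,0,0]])

```text
time: 21.22
tool_pos: [451.6, 64.3, 28.3]
tcp_rot: [3.142, 0.002, 3.126]
contact_force: [8.2, -1.4, -2.9]
grip_width: 22.0
```

Request:
servo_tool(series=[[0,0.015,0,0,0],[0,0,0,0,0]])

```text
time: 21.48
tool_pos: [451.5, 64.2, 28.3]
tcp_rot: [3.141, 0.003, 3.126]
contact_force: [9.7, -1.7, -4.4]
grip_width: 21.9
```

Request:
servo_tool(series=[[0,-0.05,0,0,0],[0,-0.05,0,0,0],[0,-0.04,0,0,0],[0,0,0,0,0],[0,0,0,0,0]])

```text
time: 22.1
tool_pos: [456.6, 64.3, 28.1]
tcp_rot: [3.141, -0.001, 3.127]
contact_force: [0.5, 0.3, -1.3]
grip_width: 21.6
```

Request:
servo_tool(series=[[0,0,0,-0.06,0],[0,0,0,-0.06,0],[0,0,0,0,0]])

```text
time: 22.48
tool_pos: [457.3, 64.2, 34.6]
tcp_rot: [3.142, 0.001, 3.127]
contact_force: [0.3, 1.1, -1.6]
grip_width: 21.8
```

Request:
servo_tool(series=[[0,0,0,-0.2,0],[0,0,0,-0.3,0],[0,0,0,-0.3,0],[0,0,0,-0.3,0],[0,0,0,0,0],[0,0,0,0,0]])

```text
time: 23.22
tool_pos: [456.8, 64.2, 89.0]
tcp_rot: [3.142, -0.0, 3.127]
contact_force: [-0.2, 0.2, -2.2]
grip_width: 21.7
```

```bash
python3 - <<'E'
from h import *
d(484,271,85,3.41)
im=snap('scene','s3.png')[:,:,::-1]
find('scene','tray_face')
cv2.imwrite('pics/s3c.png',cv2.resize(im[180:310,220:420],None,fx=4,fy=4,interpolation=cv2.INTER_CUBIC))
snap('top','t3.png'); find('top','tray_face')
E
```

```text
t 23.23 pos [456.8  64.2  89. ] rot [ 3.1415e+00 -3.0000e-04  3.1265e+00] F [-0.2  0.2 -2.2] g 21.7
shares x,y,z,spin -0.482 4.144 0.081 -0.1805
scene tray_face 0.87 [569.2  46.3  22. ]
top tray_face 0.88 [572.3  41.9  15.1]
```

View pics/s3c.png

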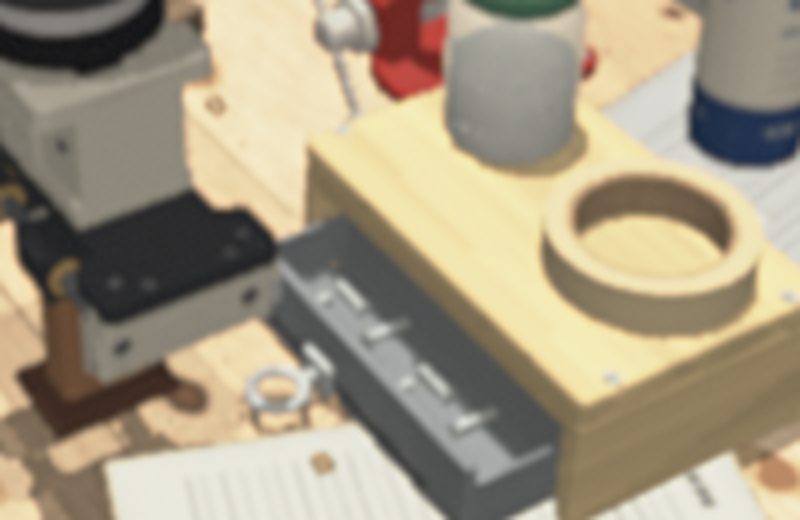

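The tray is fully out: its face is at about 571 mm, which is 115 mm from 686. The eye hangs free in the crop at (280,388). Now I'll carry the hook left to its starting spot.

Request:
servo_tool(series=[[0,0,0.2,0,0],[0,0,0.414,0,0],[0,0,0.414,0,0],[0,0,0.414,0,0],[0,0,0.414,0,0],[0,0,0.414,0,0],[0,-0.1,0.414,0,0],[0,-0.1,0.414,0,0],[0,-0.1,0.414,0,0],[0,-0.1,0.414,0,0],[0,-0.08,0.2,0,0],[0,0,0,0.3,0],[0,0,0,0.3,0],[0,0,0,0.3,0],[0,0,0,0.2,0],[0,0,0,0.1,0],[0,0,0,0,0],[0,0,0,0,0]])

```text
time: 25.68
tool_pos: [484.5, 270.2, 29.7]
tcp_rot: [3.141, 0.001, 3.126]
contact_force: [1.3, 0.5, -1.8]
grip_width: 21.9
```

Request:
servo_tool(series=[[0,0,0,0.02,0],[0,0,0,0.01,0],[0,0,0,0,0]])

```text
time: 26.05
tool_pos: [484.2, 270.1, 27.8]
tcp_rot: [3.142, 0.0, 3.127]
contact_force: [-0.5, -1.3, -1.4]
grip_width: 21.8
```

Request:
servo_tool(series=[[0,0,0,0.02,0],[0,0,0,0.01,0],[0,0,0,0,0]])

```text
time: 26.42
tool_pos: [484.1, 270.1, 26.2]
tcp_rot: [3.142, -0.0, 3.127]
contact_force: [-0.7, 0.8, -1.1]
grip_width: 21.7
```

Request:
servo_tool(series=[[0,0,0,0.02,0],[0,0,0,0,0]])

```text
time: 26.68
tool_pos: [484.2, 270.1, 25.2]
tcp_rot: [3.141, 0.0, 3.127]
contact_force: [0.5, -0.3, -0.5]
grip_width: 22.2
```

Request:
servo_tool(series=[[0.35,0,0,0,0],[0.45,0,0,0,0],[0.6,0,0,0,0],[0.7,0,0,0,0],[0.7,0,0,0,0],[0.7,0,0,0,0],[0.7,0,0,0,0],[0.7,0,0,0,0]])

```text
time: 27.68
tool_pos: [484.2, 270.1, 25.2]
tcp_rot: [3.142, 0.0, 3.127]
contact_force: [-1.0, 0.4, 0.5]
grip_width: 64.5
```

Request:
servo_tool(series=[[0.7,0,0,-0.2,0],[0.7,0,0,-0.4,0],[0.7,0,0,-0.5,0],[0.7,0,0,-0.5,0],[0.7,0,0,-0.5,0],[0.7,0,0,-0.5,0],[0.7,0,0,-0.5,0],[0.7,0,0,-0.5,0],[0.7,0,0,0,0],[0.7,0,0,0,0]])

```text
time: 28.92
tool_pos: [483.7, 269.9, 204.7]
tcp_rot: [-3.141, -0.001, 3.126]
contact_force: [0.0, 0.4, -0.9]
grip_width: 63.8
```

```bash
python3 - <<'E'
from h import *
d()
im=snap('scene','s4.png')[:,:,::-1]; snap('top','t4.png')
cv2.imwrite('pics/s4c.png',cv2.resize(im[140:310,180:420],None,fx=3.3,fy=3.3,interpolation=cv2.INTER_CUBIC))
for c in ['scene','top']:
  for l in ['hook_grip','hook_tip','tray_face','jar','tape','offcut']: find(c,l)
E
```

```text
t 28.93 pos [483.7 269.9 204.7] rot [-3.1413e+00 -9.0000e-04  3.1265e+00] F [ 0.   0.4 -0.9] g 63.8
shares x,y,z,spin 0.0 0.0 -0.0 0
scene hook_grip 0.62 [485.7 276.   43.7]
scene hook_tip 0.83 [574.2 268.3  13.2]
scene tray_face 0.63 [567.9  44.7  18.9]
scene jar 0.57 [711.2 104.9  81.3]
scene tape 0.68 [698.8  -9.2  81.7]
scene offcut 0.82 [636.2 391.5   4.2]
top tray_face 0.72 [572.   42.6  12.5]
top jar 0.84 [710.1 101.4  79.2]
top tape 0.86 [699.2 -17.3  77.2]
top offcut 0.88 [635.9 384.9  -2.3]
top offcut 0.51 [708.5 102.4  75.6]
```

View pics/s4c.png

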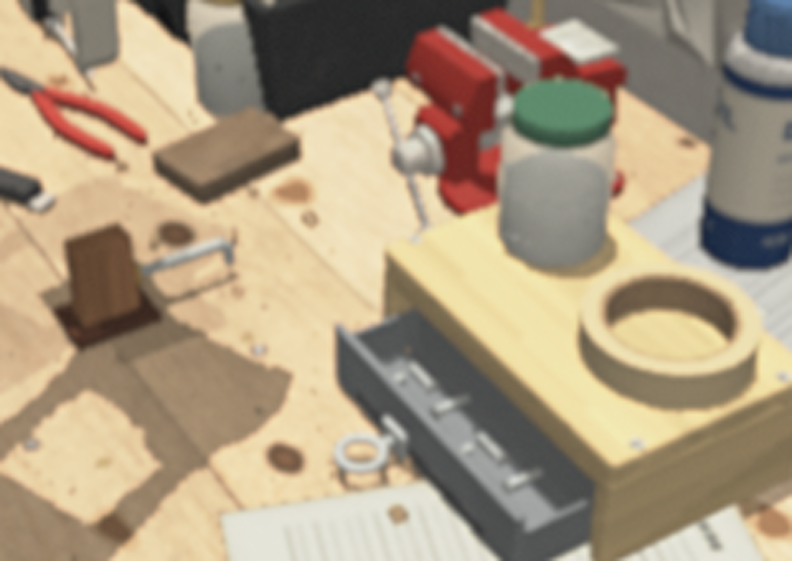

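The scene view shows the hook standing upright on its foot at crop (105,285), the tray drawn out with the eye free at (360,453), and the jar, tape and offcut in place. I'll hand the job in.

```bash
python3 -c "
from plant import bot
print(bot.close_job())"
```

```text
the job is handed in; nothing more can be done
None
```

The tray is drawn out to its stop and the hook stands released on its foot to the left of the riser. I handed the job in at about 29 s of the 72 s allowed; no verdict is reported.

- **Finding the eye:** I gripped the hook and reached under the batten. A sideways sweep of the lowered tip felt the eye at about 6–9 N. Its middle was about 20 mm left of the riser's middle line, which agreed with a grey spot visible in the scene picture.
- **Drawing the tray:** the tip went into the eye without touching it. I pulled at about 20 mm/s, then 8 mm/s near the end. The usual drag was about 4 N. At the stop the pull rose to about 10 N with no further travel, so I quit pulling and unhooked without contact.
- **Last checks:** both cameras put the tray face at x of about 568–572 mm, against 571 mm expected at the stop. The hook's grip is at about (485, 272) mm, roughly 230 mm left of the riser's middle line. It looks upright, and the gripper is open and clear of it.
- **Other objects:** the jar, tape and offcut are where they were, within the networks' few millimetres of scatter.
- **Missed or false readings:** in the last top picture the network did not report the hook, which was probably hidden under the gripper. It also gave one false "offcut" at the jar. The scene camera's view and the arm's own position covered both.
- **Side force:** a small sideways correction during the pull briefly put about 2.5 N of side force on the eye, well under the 25 N limit.

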